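# Crank the length stop to its marker

### The arm

A 6-joint arm with a two-finger parallel gripper is mounted at the origin on the work surface. World frame = base frame: x ahead of the robot, y to its left, z up, the work surface at z = 0. Lengths are in m, angles in rad, forces in N, time in s.
With the tool pointing down it reaches from about 0.25 to 0.85 m from the base axis. Payload 12.5 kg.
Tool frame: the origin (TCP) lies between the finger pads; the fingertips stand 22 mm ahead of it and the grasp point (between the pads) lies 3 mm ahead of it; z points along the fingers, y is the line along which they close (so a half turn about z gives the same grasp; the last joint's range is limited). The gripper opens to 93 mm and grips with 3 to 60 N. Pads are 15 mm wide; open, the fingers measure 128 mm over their backs; the gripper's body (75 mm by 188 mm) begins 65 mm behind the grasp point.
Start: joints at [-1.269, 0.351, 1.652, -0, 1.139, -0.085], TCP at [0.207, -0.509, 0.241] pointing down, gripper open.
Joint ranges: [-2.75, 2.75], [-0.79, 2.1], [0.01, 2.65], [-1.57, 4.71], [0.07, 3.14], [-2.87, 2.87]. Speed limits (rad/s): [2.22, 2.22, 2.79, 3.14, 3.14, 3.14].

### API

Orientations are given as a unit quaternion [w, x, y, z].
In Python, from workcell import sense, camera, hand_in gives the robot as it stands.
- The arm moves only by the shell command python3 -m crank 'ROWS' [FORCE]. ROWS is JSON, a list of rows, each a list of 5 numbers: the finger opening in cm, from 0 to 9.3, then the shift along the tool's x, y, z in cm, then the turn about the tool's z in degrees. In form: [[jaw, x, y, z, spin], ...]. A call has 1 to 12 rows; each row shifts and turns the commanded pose from where the row before left it, along the tool's axes as they then stand; what a row does not reach is not made up. A row lasts 1/8 s, in which the tool goes at most 62.5 mm and 10.7 degrees, less where a joint would pass 70% of its speed; a pose out of reach is approached as far as the arm can. A call with a gripper value outside its range is refused whole. The fingers move at their own pace and stop on an object; FORCE is the grip in N (left out, the last holds). Time passes only in rows, so rows that do not move let the fingers close. It gives the time, the measured TCP pose, the force, the opening and the grip force at its end, in the units of the state.
- sense(): the state, without advancing time (a new reading comes with each control period).
- camera(name): name is "scene" or "top"; returns a dict with "img" (480x640x3 uint8, blue, green, red), "camera_matrix" (3x3 intrinsics, pixels), "k1" (the pictures are not rectified: a ray, as slopes to the right and down, at radius r is drawn at 1 + k1 r^2 times it, then the intrinsics apply), "extrinsics" (4x4, takes a point from world to camera coordinates). Camera axes: x right, y up, looking along -z (the intrinsics and any distortion apply to the point x, -y, -z); pixel columns grow to the right and rows downward; lengths in m; the calibration is good to about 2 mm. A picture is of the moment at which its call begins. There is no depth.
- hand_in(): hands the job in; it is judged then, once.
The state is a dict: "clock": time; "q": joint angles; "joint_vel": joint speeds; "effort": joint torques, N m; "tcp_pos": TCP position; "eef_rot": TCP orientation; "ft_force": force on the tool from outside, world axes, zero at the start; "torque": the same for the moment, N m; "grip_width": finger opening in m; "gripper_force": force on a finger pad.
Only numpy, scipy, OpenCV 4.12 (cv2) and the standard library are available. Lean on these libraries where they do the work, as an engineer would, in place of code of your own. Each camera call takes 0.05 s, during which the arm holds its last target. There are 200 camera calls.

### The job

Pick up the loose crank that has the square hole in its hub (blue grip), fit it fully home on the square shaft of the green length-stop gearbox, and wind it clockwise (seen from above) until the stop's red pointer stands over the green marker plate. Move the stop only by the crank, leave the crank sitting on the shaft when you let go, and leave the other crank (red grip, round hole) where it lies.

Things in the scene. Friction and masses are not known exactly. Their poses are not given: they have to be found in the camera images.
- crank_grip (a point): Middle of the upright grip of the crank: a blue cylinder 25 mm across, 60 high (16 to 76 mm above the crank's underside, this point 46). Site is fixed to the crank, x level from hub to grip, z up. The grip turns stiffly on its pin (0.03 N m): carried smoothly the crank keeps its direction; in winding the hand need not turn round with it. The crank weighs 0.25 to 0.35 kg.
- crank_socket (a point): Middle of the square hole at the underside of the crank's light metal hub (40 x 40, 30 high), 65 mm in -x and 46 below crank_grip, same axes. The hole, 20 x 20 mm, sides along x and y, goes right through. A flat arm, 22 wide and 12 high, flush with the underside, joins hub and grip. The crank lies flat on the table.
- shaft_seat (a point): On the axis of the upright square steel shaft, on top of its brass collar (36 mm across), 72 mm above the table; crank_socket lies here when fully home. Shaft 16 x 16 mm, sides along x and y (any quarter turn of the crank fits, about 15 degrees to spare), 48 tall, its top 12 mm tapered. Turns clockwise only from the start, about 0.12 N m (2 N at the grip), stays where left.
- machine: The length stop, fixed: green gearbox 110 x 110 mm, top 60 above the table, and behind it (+x) an aluminium rail 320 mm long along y. Origin on the table under the shaft's axis. The middle of the rail is 125 mm in +x, its white scale strip 172 mm.
- stop: Blue stop carriage, 70 x 50 mm, on the rail, its top 80 mm above the table; origin 8 mm above the middle of its red pointer (5 mm wide, 36 long), 56 above the table. One full clockwise turn of the shaft moves it 50 mm to the robot's right (-y of the machine), towards the marker; it starts 65 to 95 mm from it (1.3 to 1.9 turns).
- marker: Green plate 30 mm long along the rail (its y), 26 wide, 6 thick, fixed on the white scale strip under the pointer's path; origin at the middle of its underside. The stop comes from its +y side.
- other_crank: The other crank, the same shape with a red grip and a round 12 mm hole that does not fit; to be left alone. Origin under the middle of its hub.
Things that resemble listed ones, but are neither listed nor needed, are in the scene too. What is shaped like the part that bears crank_grip but turquoise is not meant.

How it is judged:
By the outcome, as a careful person would: the job done as asked, in the order asked, and still so for the second after the job is handed in, with the robot touching nothing.
It also fails if it takes over 72 s, if anything falls off the work surface, if the arm or the gripper's body presses on something with over 40 N, if the wrist force passes 120 N, or if a joint passes its speed limit or range.

## Working session

There is one attempt and no reset: what is moved stays moved. The work goes in short steps, Python scripts to look and compute and a shell command to move; the robot and the scene stay as the last step left them, time stands still between calls to the robot, and variables do not carry over. Pictures are saved under pics/ and viewed, at most 12 in all, crops included, and the job is handed in when it is done.

```bash
mkdir -p pics
cat > h.py <<'E'
import numpy as np, cv2
from workcell import sense, camera, hand_in
def ray(c,u,v):
    K=np.array(c["camera_matrix"]);k=c["k1"]
    p=cv2.undistortPoints(np.array([[[u,v]]],float),K,np.array([k,0,0,0.]))[0,0]
    E=np.array(c["extrinsics"]);R=E[:3,:3];t=E[:3,3]
    return -R.T@t, R.T@np.array([p[0],-p[1],-1])
def onz(c,u,v,z):
    o,d=ray(c,u,v);return o+d*(z-o[2])/d[2]
def proj(c,P):
    E=np.array(c["extrinsics"]);q=E[:3,:3]@np.array(P)+E[:3,3]
    x=np.array([q[0],-q[1]])/-q[2];x=x*(1+c["k1"]*(x@x))
    return (np.array(c["camera_matrix"])@np.r_[x,1])[:2]
E
python3 - <<'E'
from h import *
for n in("scene","top"):
    c=camera(n);cv2.imwrite(f"pics/{n}0.png",c["img"]);E=np.array(c["extrinsics"]);print(n,-E[:3,:3].T@E[:3,3],c["k1"],c["camera_matrix"])
s=sense();print(s)
E
```

```text
scene [1.13673373 0.0756348  0.92991301] 0.05305443384524369 [[541.62024881   0.         321.6723286 ]
 [  0.         541.62024881 250.84707867]
 [  0.           0.           1.        ]]
top [ 0.27931966 -0.00774628  1.20933271] 0.015150551730382801 [[610.32910538   0.         325.63115798]
 [  0.         610.32910538 244.08034822]
 [  0.           0.           1.        ]]
{'clock': 0.1, 'q': array([-1.26856121e+00,  3.51190468e-01,  1.65234103e+00,  1.49704905e-05,
        1.13909346e+00, -8.45910077e-02]), 'joint_vel': array([ 0.00215713, -0.00137102, -0.00161421,  0.0019888 , -0.00056396,
       -0.00024448]), 'effort': array([ 1.51046163e-03, -4.98028815e+01, -2.85703593e+01,  7.00526917e-02,
        2.38629448e-02, -1.55804372e-05]), 'tcp_pos': array([ 0.20743659, -0.50908227,  0.24015805]), 'eef_rot': array([-5.13837964e-04,  9.81354401e-01,  1.92206328e-01, -4.93013455e-05]), 'ft_force': array([-0.84097278,  0.04918503,  0.33448264]), 'torque': array([-0.01216306, -0.0719834 ,  0.00374971]), 'gripper_force': 0.0, 'grip_width': 0.09286213251651015}
```

View pics/scene0.png

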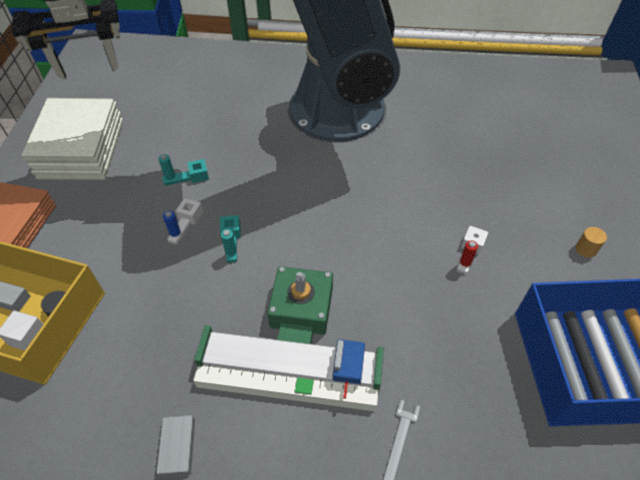

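View pics/top0.png

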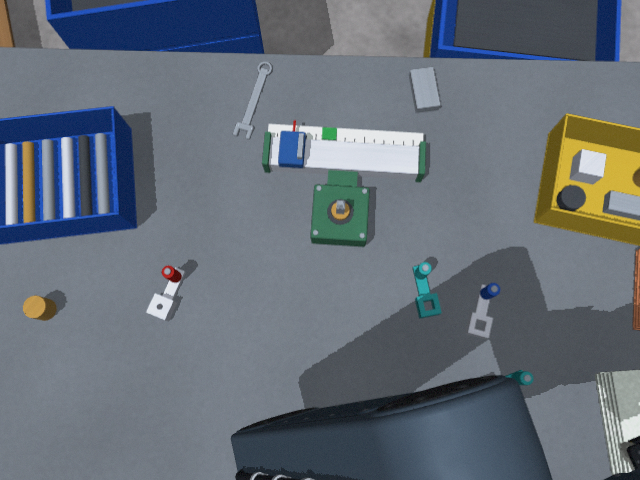

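The scene picture shows the blue-grip crank with its grey hub at (172,222), also at (490,290) in the top view. Things that could be mistaken for it:
- turquoise crank at scene (230,238), top (424,270)
- turquoise crank at scene (166,168), top (524,378)
- red-grip crank at scene (468,255), top (171,272)

By the description I choose the one at top (490,290). Next I crop and measure.

```bash
cat > m.py <<'E'
from h import *
def blobs(c,lo,hi,box,amin=15):
    h=cv2.cvtColor(c["img"],cv2.COLOR_BGR2HSV);m=cv2.inRange(h,lo,hi)
    x0,y0,x1,y1=box;z=np.zeros_like(m);z[y0:y1,x0:x1]=m[y0:y1,x0:x1]
    cs,_=cv2.findContours(z,cv2.RETR_EXTERNAL,cv2.CHAIN_APPROX_NONE)
    return sorted([k for k in cs if cv2.contourArea(k)>amin],key=cv2.contourArea,reverse=True)
E
python3 - <<'E'
from m import *
t=camera("top");s=camera("scene")
def rep(n,c,lo,hi,box,z):
    for k in blobs(c,lo,hi,box)[:2]:
        r=cv2.minAreaRect(k);m=cv2.moments(k);u,v=m['m10']/m['m00'],m['m01']/m['m00']
        print(n,[round(x,1) for x in (*r[0],*r[1],r[2])],"cent",round(u,1),round(v,1),"->",onz(c,u,v,z).round(4),"area",cv2.contourArea(k))
rep("blue top",t,(105,120,40),(125,255,255),(460,260,520,340),.06)
rep("blue sc",s,(105,120,40),(125,255,255),(150,195,200,250),.046)
rep("green box top",t,(60,80,30),(85,255,255),(305,183,375,250),.06)
rep("collar top",t,(8,90,60),(28,255,255),(325,190,355,225),.072)
rep("collar sc",s,(8,90,60),(28,255,255),(280,260,325,310),.072)
rep("marker top",t,(50,150,80),(80,255,255),(315,122,345,142),.062)
rep("red ptr top",t,(0,150,60),(6,255,255),(280,110,310,142),.048)
rep("red ptr sc",s,(0,150,60),(6,255,255),(330,360,360,405),.048)
rep("marker sc",s,(50,150,80),(80,255,255),(290,370,320,400),.05)
rep("hub",t,(0,0,110),(179,60,255),(460,300,500,345),.03)
print(proj(s,onz(t,483,327,.03)))
a=cv2.resize(t["img"][265:345,450:530],(400,400),interpolation=2)
b=cv2.resize(s["img"][190:250,150:210],(400,400),interpolation=2)
d=cv2.resize(t["img"][175:255,300:380],(400,400),interpolation=2)[:, :]
cv2.imwrite("pics/crop1.png",np.hstack([a,b])); cv2.imwrite("pics/crop2.png",d)
E
```

```text
blue top [489.9, 290.8, 13.0, 19.7, 63.4] cent 490.0 290.8 -> [ 0.4552 -0.3064  0.06  ] area 203.0
blue sc [171.0, 223.7, 24.5, 11.7, 74.1] cent 171.5 224.3 -> [ 0.461  -0.3058  0.046 ] area 204.0
green box top [339.8, 213.2, 55.8, 62.3, 3.6] cent 339.8 214.6 -> [ 0.5968 -0.0188  0.06  ] area 3167.0
collar top [340.0, 211.0, 16.0, 18.0, 90.0] cent 340.0 212.5 -> [ 0.5978 -0.019   0.072 ] area 134.5
collar sc [300.6, 290.7, 16.6, 19.3, 85.6] cent 300.6 291.5 -> [ 0.6135 -0.0158  0.072 ] area 169.5
marker top [329.5, 133.5, 11.0, 13.0, 90.0] cent 329.1 133.1 -> [0.7651 0.0067 0.062 ] area 122.5
hub [481.9, 317.4, 22.1, 37.0, 12.5] cent 480.7 320.1 -> [ 0.4025 -0.2946  0.03  ] area 590.5
hub [486.0, 342.0, 4.0, 10.0, 90.0] cent 486.9 342.5 -> [ 0.3602 -0.3052  0.03  ] area 21.0
[184.97840892 203.71677429]
```

View pics/crop1.png

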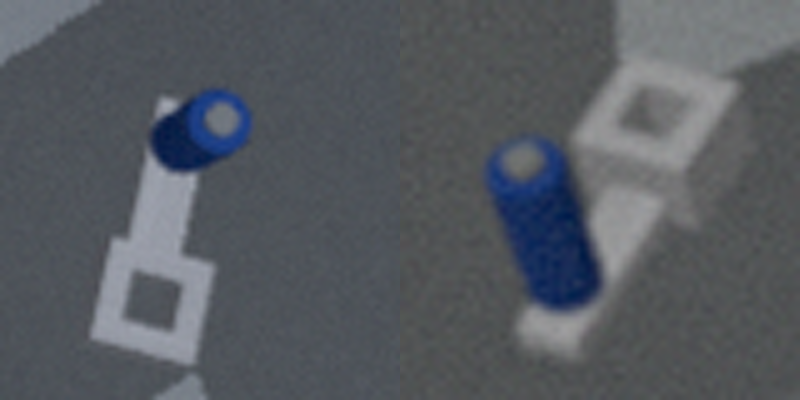

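View pics/crop2.png

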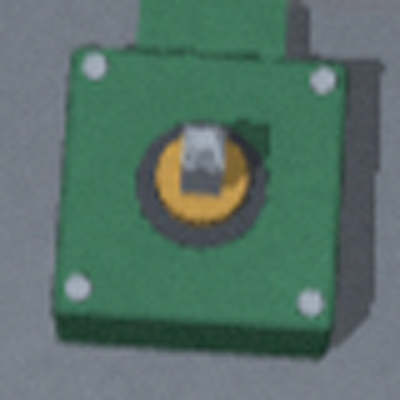

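The crops confirm the choice: a blue grip and a square hole through a light metal hub. In the top view the hub top is centred at about (480.5,324.8) and the grip top at (493.6,288.4).

Run:
```python
from m import *
t=camera("top");s=camera("scene")
def px(c,n,x,y):
    return {"a":((x+.5)/5-.5+450,(y+.5)/5-.5+265),"b":((x-400+.5)/(400/60)-.5+150,(y+.5)/(400/60)-.5+190),"d":((x+.5)/5-.5+300,(y+.5)/5-.5+175)}[n]
P=lambda n,c,cn,pts,z: print(n,[onz(c,*px(c,cn,*p),z).round(4)[:2] for p in pts])
P("grip top T",t,"a",[(220,119)],.076);P("grip bot T",t,"a",[(178,145)],.016)
P("hub T",t,"a",[(154,301),(117,240),(215,265),(192,362),(92,337)],.03)
P("grip top S",s,"b",[(523,163)],.076)
P("hub S",s,"b",[(655,112)],.03)
P("screws T",t,"d",[(94,67),(323,81),(310,303),(77,287)],.06)
P("collar T",t,"d",[(203,180)],.072);P("shafttop T",t,"d",[(204,133)],.12)
print(proj(s,[.5985,-.0185,.12]),proj(s,[.5985,-.0185,.072]),proj(t,[.5985,-.0185,.12]))
def red(c,box):
    h=cv2.cvtColor(c["img"],cv2.COLOR_BGR2HSV);m=cv2.inRange(h,(0,120,60),(8,255,255))|cv2.inRange(h,(172,120,60),(180,255,255))
    x0,y0,x1,y1=box;ys,xs=np.nonzero(m[y0:y1,x0:x1]);return xs.mean()+x0,ys.mean()+y0,len(xs)
for n,c,b in(("T",t,(280,110,310,142)),("S",s,(330,360,360,405))):
    r=red(c,b);print("ptr",n,r,onz(c,*r[:2],.05).round(4))
for n,c,b in(("T",t,(315,122,345,142)),("S",s,(290,370,320,400))):
    k=blobs(c,(50,120,80),(80,255,255),b)[0];m=cv2.minAreaRect(k);print("mk",n,m,onz(c,*m[0],.03).round(4),onz(c,*m[0],.045).round(4))
cv2.imwrite("pics/c3.png",np.hstack([cv2.resize(s["img"][255:315,260:340],(400,300),interpolation=2),cv2.resize(t["img"][110:170,260:340],(400,300),interpolation=2)]))
```

```text
grip top T [array([ 0.4573, -0.309 ])]
grip bot T [array([ 0.456 , -0.3082])]
hub T [array([ 0.3934, -0.2938]), array([ 0.4164, -0.2802]), array([ 0.4079, -0.3175]), array([ 0.3706, -0.3076]), array([ 0.379 , -0.2698])]
grip top S [array([ 0.4582, -0.3069])]
hub S [array([ 0.3962, -0.2906])]
screws T [array([0.65  , 0.0246]), array([ 0.6466, -0.0656]), array([ 0.5567, -0.062 ]), array([0.5606, 0.0284])]
collar T [array([ 0.6015, -0.0193])]
shafttop T [array([ 0.6061, -0.0187])]
[299.26440103 270.26994167] [300.12615864 284.59225229] [340.18118284 205.10897195]
ptr T (np.float64(293.75), np.float64(125.0), 24) [0.7859 0.0793 0.05  ]
ptr S (np.float64(345.175), np.float64(388.825), 40) [0.7837 0.0803 0.05  ]
mk T ((329.030517578125, 133.22561645507812), (13.583078384399414, 11.705742835998535), 6.340191841125488) [0.7784 0.0073 0.03  ] [0.7721 0.0071 0.045 ]
mk S ((303.6756591796875, 385.4459228515625), (15.289106369018555, 13.809514999389648), 9.462322235107422) [0.7767 0.0083 0.03  ] [0.7827 0.0094 0.045 ]
```

View pics/c3.png

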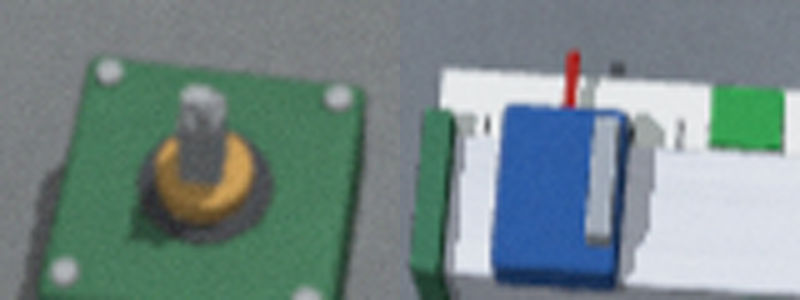

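The scene crop of the gearbox shows the shaft top at about (300.1,273.5), square with the gearbox. The top crop shows the red pointer left of the green plate. Estimates:
- Crank hub at (0.395,-0.292), grip at (0.458,-0.308), yaw about -13.5°
- Machine yaw about -2.3°
- About 73 mm (1.45 turns) for the stop to travel

Now I move.

```bash
python3 -m crank '[[9,3.85,-1.15,0,0],[9,3.85,-1.15,0,0],[9,3.85,-1.15,0,0],[9,3.85,-1.15,0,0],[7,3.85,-1.15,0,0],[6,3.85,-1.15,0,0],[5,3.85,-1.15,0,0],[4.5,3.85,-1.15,0,0]]' 30
python3 -m crank '[[4.5,0,0,1.5,-9],[4.5,0,0,1.5,-9],[4.5,0,0,1.5,-9],[4.5,0,0,1.5,-9],[4.5,0,0,1,-9],[4.5,0,0,1,-9],[4.5,0,0,0,0],[4.5,0,0,0,0]]'
cat >> h.py <<'E'
from scipy.spatial.transform import Rotation as Ro
def tool():
    s=sense();q=s["eef_rot"];R=Ro.from_quat([q[1],q[2],q[3],q[0]]).as_matrix()
    print("t",round(s["clock"],2),"tcp",s["tcp_pos"].round(4),"xdir",round(np.degrees(np.arctan2(R[1,0],R[0,0])),2),"z",R[:,2].round(3),"F",s["ft_force"].round(1),"w",round(s["grip_width"],4),"gf",round(float(s["gripper_force"]),1),"q6",s["q"][5].round(2));return s,R
def tri(a,b):
    (o,d),(p,e)=a,b;A=np.c_[d,-e];k=np.linalg.lstsq(A,p-o,rcond=None)[0];return (o+d*k[0]+p+e*k[1])/2, np.linalg.norm(o+d*k[0]-p-e*k[1])
E
python3 - <<'E'
from h import *
s,R=tool();print("to grip, cm tool:",(R.T@(np.array([.4577,-.308,.052])-s["tcp_pos"])*100).round(2))
t=camera("top");c=camera("scene")
print("shaft top",tri(ray(t,340.4,201.2),ray(c,300.1,273.6)))
print("collar",tri(ray(t,340.3,210.7),ray(c,300.1,290.2)))
E
```

```text
clock: 1.3
tcp_pos: [0.459, -0.307, 0.2406]
eef_rot: [0.0, 0.981, 0.192, -0.0]
ft_force: [-0.5, -0.9, 0.4]
grip_width: 0.0551
gripper_force: 0.0
clock: 2.3
tcp_pos: [0.4582, -0.3081, 0.161]
eef_rot: [0.0, 0.788, 0.615, 0.0]
ft_force: [-0.5, -0.9, 0.0]
grip_width: 0.045
gripper_force: 0.0
t 2.3 tcp [ 0.4582 -0.3081  0.161 ] xdir 75.96 z [ 0. -0. -1.] F [-0.5 -0.9  0. ] w 0.045 gf 0.0 q6 -0.43
to grip, cm tool: [-0.   -0.05 10.9 ]
shaft top (array([ 0.60580611, -0.01740952,  0.12031985]), np.float64(0.0026470534698038828))
collar (array([ 0.60426608, -0.01888731,  0.06135453]), np.float64(0.0013912492811987338))
```

```bash
python3 -m crank '[[4.5,0,0,3,0],[4.5,0,0,3,0],[4.5,0,0,2.5,0],[4.5,0,0,1.5,0],[4.5,0,0,0.9,0],[4.5,0,0,0,0],[2,0,0,0,0],[2,0,0,0,0],[2,0,0,0,0],[2,0,0,0,0],[2,0,0,0,0],[2,0,0,0,0]]' 35
python3 - <<'E'
from h import *
tool()
E
```

```text
clock: 3.9
tcp_pos: [0.4581, -0.3081, 0.0521]
eef_rot: [0.0, 0.787, 0.617, 0.0]
ft_force: [-2.3, 0.9, 5.7]
grip_width: 0.0243
gripper_force: 35.0
t 3.9 tcp [ 0.4581 -0.3081  0.0521] xdir 76.16 z [ 0. -0. -1.] F [-2.3  0.9  5.7] w 0.0243 gf 35.0 q6 -0.43
```

```bash
python3 -m crank '[[2,0,0,-0.5,0],[2,0,0,-1,0],[2,0,0,-1.5,0],[2,0,0,-2,0],[2,0,0,-2,0],[2,0,0,-2,0],[2,0,0,-2,0],[2,0,0,-2,0],[2,0,0,-2,0],[2,0,0,-1,0],[2,0,0,0,0],[2,0,0,0,0]]'
python3 - <<'E'
from m import *
tool();t=camera("top");s=camera("scene")
cv2.imwrite("pics/l1.png",np.hstack([cv2.resize(t["img"][230:350,440:560],(400,400),interpolation=2),cv2.resize(s["img"][130:250,110:230],(400,400),interpolation=2)]))
E
```

```text
clock: 5.4
tcp_pos: [0.4577, -0.3077, 0.211]
eef_rot: [-0.001, 0.787, 0.617, -0.0]
ft_force: [1.1, 0.7, -2.1]
grip_width: 0.0241
gripper_force: 35.0
t 5.4 tcp [ 0.4577 -0.3077  0.211 ] xdir 76.16 z [-0.001  0.001 -1.   ] F [ 1.1  0.7 -2.1] w 0.0241 gf 35.0 q6 -0.43
```

View pics/l1.png

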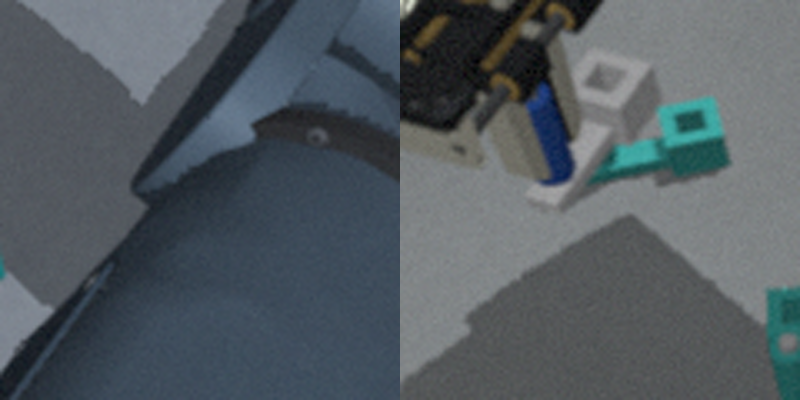

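The scene crop shows the crank hanging roughly level from the pads, with its hub pointing toward the robot and the hole centre at about (171,153). Next I turn it and carry it over the shaft.

```bash
python3 -m crank '[[2,0,0,0,-2],[2,0,0,0,-3.5],[2,0,0,0,-3.5],[2,0,0,0,-2],[2,0,0,0,0]]'
python3 -m crank '[[2,1.24,0.83,0,0],[2,2.48,1.65,0,0],[2,3.71,2.48,0,0],[2,3.71,2.48,0,0],[2,3.71,2.48,0,0],[2,3.71,2.48,0,0],[2,3.71,2.48,0,0],[2,3.71,2.48,0,0],[2,2.48,1.65,0,0],[2,1.24,0.83,0,0],[2,0,0,0,0],[2,0,0,0,0]]'
python3 - <<'E'
from m import *
tool();t=camera("top");s=camera("scene")
cv2.imwrite("pics/l2.png",np.hstack([cv2.resize(t["img"][150:250,290:390],(400,400),interpolation=2),cv2.resize(s["img"][200:320,240:360],(400,400),interpolation=2)]))
E
```

```text
clock: 6.12
tcp_pos: [0.458, -0.3079, 0.2115]
eef_rot: [-0.0, 0.724, 0.689, 0.0]
ft_force: [0.3, 0.2, -3.0]
grip_width: 0.0243
gripper_force: 35.0
clock: 7.62
tcp_pos: [0.6704, -0.0219, 0.2116]
eef_rot: [-0.0, 0.725, 0.689, -0.0]
ft_force: [-0.1, -0.9, -2.4]
grip_width: 0.0243
gripper_force: 35.0
t 7.62 tcp [ 0.6704 -0.0219  0.2116] xdir 87.12 z [-0. -0. -1.] F [-0.1 -0.9 -2.4] w 0.0243 gf 35.0 q6 -0.05
```

View pics/l2.png

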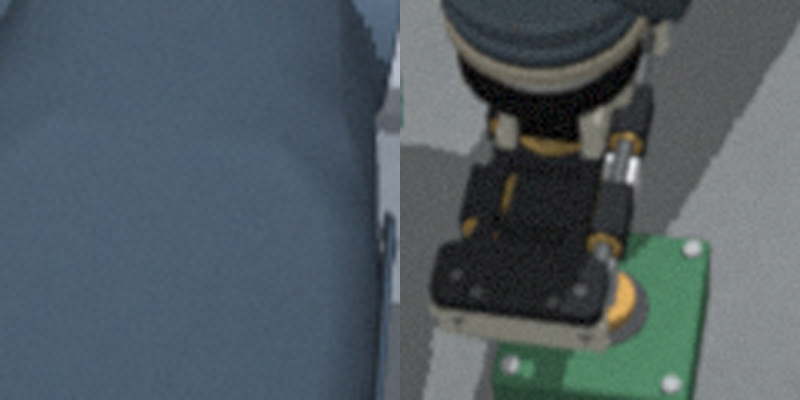

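The gripper hides the hub from both cameras in this pose. I turn a quarter so the grip lies to the right of the shaft and the hub can be seen.

```bash
python3 -m crank '[[2,0,0,0,5],[2,0,0,0,10],[2,0,0,0,10],[2,0,0,0,10],[2,0,0,0,10],[2,0,0,0,10],[2,0,0,0,10],[2,0,0,0,10],[2,0,0,0,10],[2,0,0,0,5],[2,0,0,0,0]]'
python3 -m crank '[[2,-0.6,0.6,0,0],[2,-1.2,1.2,0,0],[2,-1.4,1.4,0,0],[2,-1.4,1.4,0,0],[2,-1.2,1.2,0,0],[2,-0.7,0.6,0,0],[2,0,0,0,0],[2,0,0,0,0]]'
python3 - <<'E'
from m import *
tool();t=camera("top");s=camera("scene")
cv2.imwrite("pics/l3.png",cv2.resize(s["img"][210:310,250:350],(600,600),interpolation=2))
E
```

```text
clock: 9.1
tcp_pos: [0.6706, -0.0218, 0.2118]
eef_rot: [0.0, 1.0, -0.025, -0.0]
ft_force: [0.1, 0.5, -2.2]
grip_width: 0.0241
gripper_force: 35.0
clock: 10.1
tcp_pos: [0.6031, -0.0816, 0.2117]
eef_rot: [-0.0, 1.0, -0.025, 0.0]
ft_force: [0.1, 0.3, -3.6]
grip_width: 0.0249
gripper_force: 35.0
t 10.1 tcp [ 0.6031 -0.0816  0.2117] xdir -2.82 z [ 0.  0. -1.] F [ 0.1  0.3 -3.6] w 0.0249 gf 35.0 q6 1.41
```

View pics/l3.png

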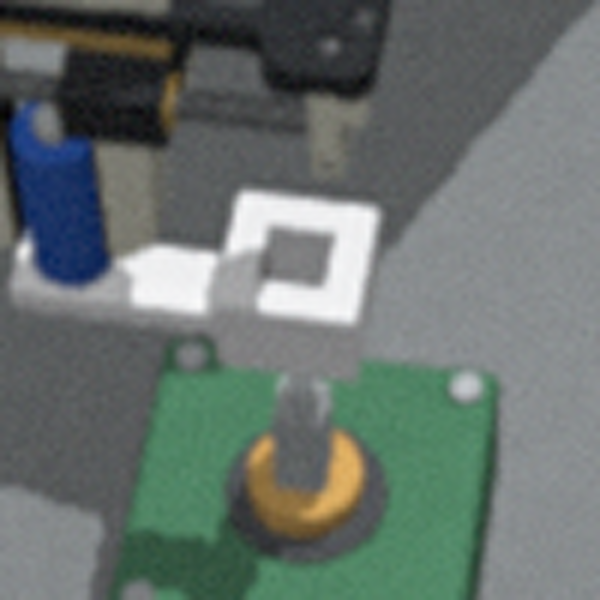

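The crop shows the hub top centred at about (299.2,252.5) in the scene image, and the shaft top behind and below it at (299.9,273.8). I work out the relative offset.

Run:
```python
from h import *
s,R=tool();c=camera("scene")
f=lambda x,y:((x+.5)/6-.5+250,(y+.5)/6-.5+210)
for z in(.1897,.185):
  h=onz(c,*f(298,256.5),z)
  print("hub",h,"grip-to-hub",h[:2]-s["tcp_pos"][:2])
a,b,d=[onz(c,*f(*p),.1897) for p in((238,190),(382,208),(357,325))]
print("edges",np.linalg.norm(a-b),np.linalg.norm(b-d),"yaw",np.degrees(np.arctan2(*(b-a)[1::-1])),np.degrees(np.arctan2(*(d-b)[1::-1])))
g=[onz(c,*f(*p),.06) for p in((190,355),(467,386))];print("screw yaw",np.degrees(np.arctan2(*(g[1]-g[0])[1::-1])))
for p in((302,383),(301,378)): print("shaft",onz(c,*f(*p),.12))
print("collar",onz(c,*f(305,483),.072))
```

```text
t 10.2 tcp [ 0.6031 -0.0815  0.2116] xdir -2.81 z [ 0.  0. -1.] F [ 0.3  0.6 -2.3] w 0.0244 gf 35.0 q6 1.41
hub [ 0.60867639 -0.01489937  0.1897    ] grip-to-hub [0.00556827 0.06660029]
hub [ 0.60532348 -0.01547422  0.185     ] grip-to-hub [0.00221535 0.06602544]
edges 0.0416076377501971 0.04089195990874761 yaw 86.80930243076601 -3.5511844288347882
screw yaw 87.99810014542636
shaft [ 0.60513189 -0.01650002  0.12      ]
shaft [ 0.60337986 -0.01701723  0.12      ]
collar [ 0.61042466 -0.01648861  0.072     ]
```

```bash
python3 -m crank '[[2,-0.3,0.2,0,0],[2,0,0,0.7,0],[2,0,0,1,0],[2,0,0,1,0],[2,0,0,0.8,0],[2,0,0,0.4,0],[2,0,0,0.3,0],[2,0,0,0.3,0],[2,0,0,0,0]]'
python3 -c "
from h import *
tool()"
```

```text
clock: 11.38
tcp_pos: [0.5997, -0.0837, 0.1666]
eef_rot: [-0.0, 1.0, -0.025, -0.0]
ft_force: [0.3, 0.2, -2.0]
grip_width: 0.0243
gripper_force: 35.0
t 11.38 tcp [ 0.5997 -0.0837  0.1666] xdir -2.84 z [-0.  0. -1.] F [ 0.3  0.2 -2. ] w 0.0243 gf 35.0 q6 1.4
```

Underside is now about 5 mm below the shaft top with no force. Continuing in small steps.

```bash
python3 -m crank '[[2,0,0,0.4,0],[2,0,0,0.4,0],[2,0,0,0.3,0],[2,0,0,0.3,0],[2,0,0,0,0]]'
python3 -c "
from h import *
s,R=tool();print(s['torque'])
c=camera('scene');cv2.imwrite('pics/l4.png',cv2.resize(c['img'][210:310,250:350],(600,600),interpolation=2))"
```

```text
clock: 12.0
tcp_pos: [0.5996, -0.0837, 0.1524]
eef_rot: [-0.0, 1.0, -0.025, -0.0]
ft_force: [-0.1, -1.0, -3.3]
grip_width: 0.0247
gripper_force: 35.0
t 12.0 tcp [ 0.5996 -0.0837  0.1524] xdir -2.84 z [-0.  0. -1.] F [-0.1 -1.  -3.3] w 0.0247 gf 35.0 q6 1.4
[-0.05806684 -0.05060509  0.03967415]
```

```bash
python3 -m crank '[[2,0,0,0.5,0],[2,0,0,0.5,0],[2,0,0,0.5,0],[2,0,0,0.5,0],[2,0,0,0.3,0],[2,0,0,0.2,0],[2,0,0,0.1,0],[2,0,0,0,0]]'
python3 -c "
from h import *
s,R=tool();print(s['torque'])"
```

```text
clock: 13.05
tcp_pos: [0.5998, -0.0837, 0.1267]
eef_rot: [0.0, 1.0, -0.025, 0.0]
ft_force: [0.2, 0.1, -1.9]
grip_width: 0.0246
gripper_force: 35.0
t 13.05 tcp [ 0.5998 -0.0837  0.1267] xdir -2.83 z [ 0. -0. -1.] F [ 0.2  0.1 -1.9] w 0.0246 gf 35.0 q6 1.4
[-0.08927129 -0.02254314 -0.01500103]
```

```bash
python3 -m crank '[[2,0,0,0.15,0],[2,0,0,0.1,0],[2,0,0,0,0]]'; python3 -m crank '[[2,0,0,0.1,0],[2,0,0,0,0]]'
python3 -c "
from h import *
s,R=tool();print(s['torque'])
c=camera('scene');cv2.imwrite('pics/l5.png',cv2.resize(c['img'][210:310,250:350],(600,600),interpolation=2))"
```

```text
clock: 13.42
tcp_pos: [0.5997, -0.0837, 0.1242]
eef_rot: [0.0, 1.0, -0.025, 0.0]
ft_force: [0.4, -0.6, -0.7]
grip_width: 0.0245
gripper_force: 35.0
clock: 13.68
tcp_pos: [0.6001, -0.0839, 0.1239]
eef_rot: [0.0, 1.0, -0.025, 0.001]
ft_force: [-0.7, -0.3, 5.6]
grip_width: 0.0248
gripper_force: 35.0
t 13.68 tcp [ 0.6001 -0.0839  0.1239] xdir -2.85 z [ 0.001 -0.    -1.   ] F [-0.7 -0.3  5.6] w 0.0248 gf 35.0 q6 1.4
[0.01064709 0.2448182  0.03424523]
```

View pics/l5.png

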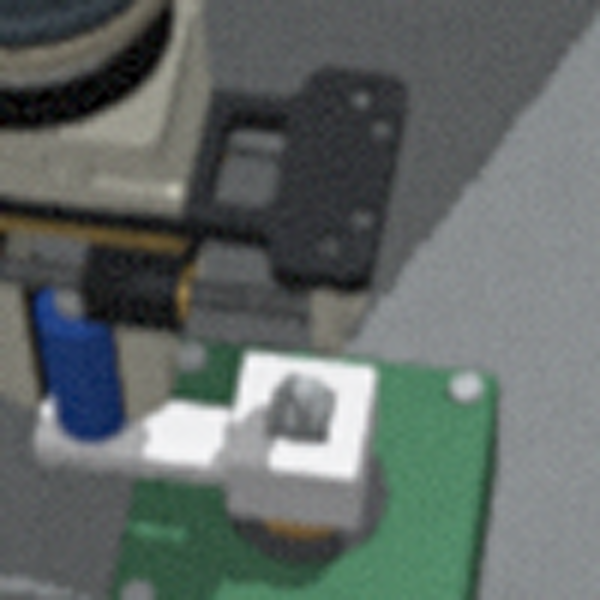

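The crop shows the hub down against the collar, with the shaft standing in the square hole at (300,277); contact came at the expected height. Now I wind 90° clockwise and check.

```bash
python3 -m crank '[[2,0,0,-0.05,0],[2,-1.68,-0.22,0,0],[2,-1.57,-0.65,0,0],[2,-1.35,-1.03,0,0],[2,-1.03,-1.35,0,0],[2,-0.65,-1.57,0,0],[2,-0.22,-1.68,0,0],[2,0,0,0,0]]'
cat > p.py <<'E'
from m import *
# pointer distance to marker, along the machine's y
def dist():
    out=[]
    yd=np.array([.038,.999])
    for n,zz in(("top",0),("scene",1)):
        c=camera(n);h=cv2.cvtColor(c["img"],cv2.COLOR_BGR2HSV)
        m=cv2.inRange(h,(0,120,60),(8,255,255))|cv2.inRange(h,(172,120,60),(180,255,255))
        C=np.array([.604,-.0187])
        ys,xs=np.nonzero(m);k=[]
        for x,y in zip(xs,ys):
            p=onz(c,x,y,.05)[:2]-C
            if .14<p@[.999,-.038]<.22 and abs(p@yd)<.16:k.append(p@yd)
        if len(k)>5: out.append((n,len(k),round(1000*(np.mean(k)-.033),1)))
    return out
E
python3 -c "
from p import *
s,R=tool();print(s['torque'],dist())"
```

```text
clock: 14.72
tcp_pos: [0.5389, -0.0144, 0.1239]
eef_rot: [0.0, 1.0, -0.024, 0.001]
ft_force: [5.6, -0.1, -0.5]
grip_width: 0.0251
gripper_force: 35.0
t 14.72 tcp [ 0.5389 -0.0144  0.1239] xdir -2.77 z [ 0.002 -0.    -1.   ] F [ 5.6 -0.1 -0.5] w 0.0251 gf 35.0 q6 1.51
[ 0.10841421 -1.02295593  0.01651411] [('top', 25, np.float64(61.5)), ('scene', 33, np.float64(63.0))]
```

```bash
python3 -m crank '[[2,0.22,-1.68,0,0],[2,0.65,-1.57,0,0],[2,1.03,-1.35,0,0],[2,1.35,-1.03,0,0],[2,1.57,-0.65,0,0],[2,1.68,-0.22,0,0],[2,1.68,0.22,0,0],[2,1.57,0.65,0,0],[2,1.35,1.03,0,0],[2,1.03,1.35,0,0],[2,0.65,1.57,0,0],[2,0.22,1.68,0,0]]'
python3 -c "
from p import *
s,R=tool();print(s['torque'],dist())"
```

```text
clock: 16.32
tcp_pos: [0.669, -0.0211, 0.1241]
eef_rot: [-0.0, 1.0, -0.025, 0.001]
ft_force: [2.4, 3.6, 2.8]
grip_width: 0.0247
gripper_force: 35.0
t 16.32 tcp [ 0.669  -0.0211  0.1241] xdir -2.81 z [ 0.002  0.001 -1.   ] F [2.4 3.6 2.8] w 0.0247 gf 35.0 q6 1.52
[ 0.53338854 -0.31028081 -0.00774351] [('scene', 36, np.float64(38.0))]
```

```bash
python3 -m crank '[[2,-0.22,1.68,0,0],[2,-0.65,1.57,0,0],[2,-1.03,1.35,0,0],[2,-1.35,1.03,0,0],[2,-1.57,0.65,0,0],[2,-1.68,0.22,0,0],[2,-1.68,-0.22,0,0],[2,-1.57,-0.65,0,0],[2,-1.35,-1.03,0,0],[2,-1.03,-1.35,0,0],[2,-0.65,-1.57,0,0],[2,-0.22,-1.68,0,0]]'
python3 -c "
from p import *
s,R=tool();print(s['torque'],dist())"
```

```text
clock: 17.92
tcp_pos: [0.5388, -0.0148, 0.1239]
eef_rot: [0.0, 1.0, -0.025, 0.001]
ft_force: [12.2, -3.0, -4.4]
grip_width: 0.0245
gripper_force: 35.0
t 17.93 tcp [ 0.5388 -0.0148  0.1239] xdir -2.83 z [ 0.003 -0.001 -1.   ] F [12.2 -3.  -4.4] w 0.0245 gf 35.0 q6 1.51
[-5.39514867e-01 -2.22422768e+00  2.06471404e-03] [('top', 21, np.float64(11.4)), ('scene', 44, np.float64(12.9))]
```

```bash
python3 -m crank '[[2,0.3,-1.68,0,0],[2,0.65,-1.57,0,0],[2,1.03,-1.35,0,0],[2,1.35,-1.03,0,0],[2,1.57,-0.65,0,0],[2,0.84,-0.16,0,0],[2,0,0,0,0],[2,0,0,0,0]]'
python3 -c "
from p import *
s,R=tool();print(s['torque'],dist())
c=camera('scene');t=camera('top');cv2.imwrite('pics/l6.png',np.hstack([cv2.resize(c['img'][260:420,190:390],(400,320),interpolation=2),cv2.resize(t['img'][100:260,250:450],(400,320),interpolation=2)]))"
```

```text
clock: 19.02
tcp_pos: [0.5989, 0.0466, 0.1238]
eef_rot: [0.0, 1.0, -0.024, 0.0]
ft_force: [2.4, -2.4, 5.6]
grip_width: 0.0243
gripper_force: 35.0
t 19.02 tcp [0.5989 0.0466 0.1238] xdir -2.81 z [ 0. -0. -1.] F [ 2.4 -2.4  5.6] w 0.0243 gf 35.0 q6 1.62
[-0.64227777 -0.37195707  0.0336146 ] [('top', 19, np.float64(1.0)), ('scene', 44, np.float64(1.7))]
```

View pics/l6.png

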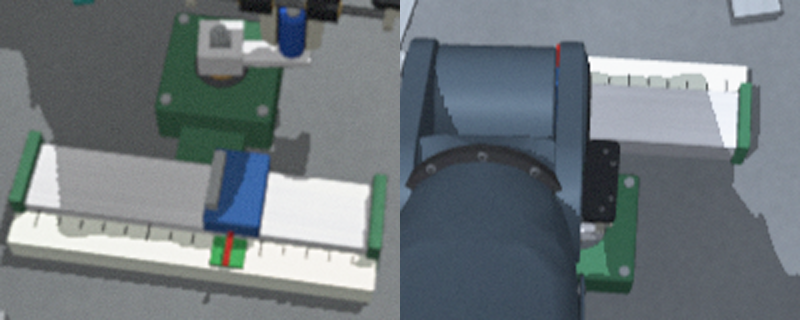

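The scene crop shows the red pointer over the middle of the green plate, at about (228,250) in the crop. I open the fingers slightly and lift straight off.

```bash
python3 -m crank '[[3,0,0,0,0],[4.2,0,0,0,0],[4.2,0,0,0,0],[4.2,0,0,0,0],[4.2,0,0,-0.5,0],[4.2,0,0,-2,0],[4.2,0,0,-3,0],[4.2,0,0,-4,0],[4.2,0,0,-4,0],[4.2,0,0,-3,0],[4.2,0,0,0,0]]'
python3 -m crank '[[4.2,-3,0,0,0],[4.2,-5,0,0,0],[4.2,-5,0,0,0],[4.2,-4,0,0,0],[4.2,-3,0,0,0],[4.2,0,0,0,0],[4.2,0,0,0,0],[4.2,0,0,0,0]]'
python3 -c "
from p import *
s,R=tool();print(dist())
c=camera('scene')
for k in blobs(c,(105,120,40),(125,255,255),(300,240,370,300))[:1]: print(cv2.boundingRect(k),proj(c,[.601,.0465,.088]),proj(c,[.601,.0465,.148]))
cv2.imwrite('pics/l7.png',cv2.resize(c['img'][240:400,190:390],(600,480),interpolation=2))"
```

```text
clock: 20.6
tcp_pos: [0.5993, 0.0459, 0.2912]
eef_rot: [-0.0, 1.0, -0.025, 0.002]
ft_force: [-0.0, -0.3, -0.3]
grip_width: 0.0421
gripper_force: 0.0
clock: 21.6
tcp_pos: [0.3994, 0.0558, 0.2883]
eef_rot: [0.0, 1.0, -0.025, -0.0]
ft_force: [-0.3, 0.2, -0.4]
grip_width: 0.0422
gripper_force: 0.0
t 21.6 tcp [0.3994 0.0558 0.2883] xdir -2.85 z [-0.001 -0.    -1.   ] F [-0.3  0.2 -0.4] w 0.0422 gf 0.0 q6 1.64
[('top', 25, np.float64(0.3)), ('scene', 44, np.float64(1.8))]
(330, 261, 13, 28) [334.7734582  284.00586858] [335.43371387 265.54800477]
```

View pics/l7.png

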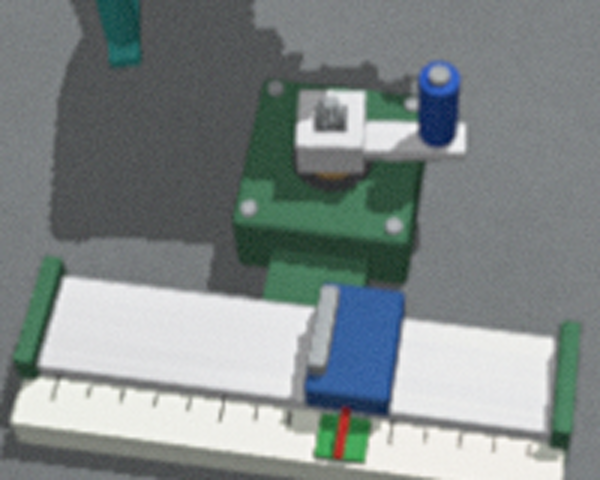

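The crank sits fully home on the shaft at crop (330,115), level. The red pointer is over the middle of the green plate at (342,435), and the robot is clear.

```bash
python3 -c "
from workcell import hand_in
print(hand_in())"
```

```text
the job is handed in; nothing more can be done
None
```

The blue-grip crank is fully home on the shaft and wound clockwise until the red pointer stood over the middle of the green plate (within about 2 mm); I let go, left the red-grip crank alone, and handed the job in at about 22 s.

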